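# Two half-bottles into the wine rack

## Robot

A 6-joint arm with a two-finger parallel gripper is mounted at the origin on the work surface. World frame = base frame: x ahead of the robot, y to its left, z up, the work surface at z = 0. Lengths are in m, angles in rad, forces in N, time in s.
With the tool pointing down it reaches from about 0.25 to 0.775 m from the base axis. Payload 4 kg.
Tool frame: the origin (TCP) lies midway between the tips of the shut fingers; the grasp point (between the pads) lies 19 mm behind it (robot.hold_point_z is the distance from the TCP to the grasp point, in m); z points along the fingers, y is the line along which they close (so a half turn about z gives the same grasp; the last joint's range is limited). The gripper opens to 94 mm and grips with 3 to 60 N. Pads are 16 mm wide; open, the fingers measure 119 mm over their backs; the gripper's body (75 mm by 177 mm) begins 78 mm behind the grasp point.
Start: joints at [1.136, 0.087, 1.371, -0, 1.684, -0.103], TCP at [0.179, 0.52, 0.206] pointing down, gripper open.
Joint ranges: [-3.1, 3.1], [-0.76, 2.03], [0.27, 2.55], [-1.08, 4.22], [0.17, 2.65], [-2.57, 2.57]. Speed limits (rad/s): [2.79, 2.79, 3.14, 3.14, 3.14, 3.14].

## Interface

Orientations are given as [roll, pitch, yaw] about the fixed x, y, z axes, in that order (R = Rz(yaw) Ry(pitch) Rx(roll)).
In Python, from bench import readout, imaging, robot gives the robot as it stands.
- The arm moves only by the tool carry_out, never from a script. Its argument "motion" is text: rows parted by semicolons, each of 7 numbers parted by spaces: the shift along the tool's x, y, z each as a share of 200 mm, from -1 to 1, then the turn, a rotation vector about the tool's x, y, z each as a share of 120 degrees, from -1 to 1, then the opening, from 0 (shut) to 1 (fully open). A call has 1 to 12 rows; each row shifts and turns the commanded pose from where the row before left it, along the tool's axes as they then stand; what a row does not reach is not made up. A row lasts 1/8 s, in which the tool goes at most 62.5 mm and 10.7 degrees, less where a joint would pass 70% of its speed; a pose out of reach is approached as far as the arm can. A call with a number of a shift or a turn outside -1 to 1 is refused whole. A call with a gripper value outside its range is refused whole. The fingers move at their own pace and stop on an object; the grip force is fixed at half the most. Time passes only in rows, so rows that do not move let the fingers close. It gives the time, the measured TCP pose, the force, the opening and the grip force at its end, in the units of the state.
- readout.get_obs(): the state, without advancing time (a new reading comes with each control period).
- imaging.snapshot(name): name is "scene" or "side" or "wrist"; returns a dict with "pixels" (384x512x3 uint8, red, green, blue), "fx", "fy", "cx", "cy" (pixels), "dist_coeffs" ([k1, k2, p1, p2, k3] as OpenCV has them; the pictures are not rectified), "R" (3x3) and "t" (3): a world point X has camera coordinates R X + t. Camera axes: x right, y down, z forward; pixel columns grow to the right and rows downward; lengths in m; the calibration is good to about 2 mm. A picture is of the moment at which its call begins. There is no depth.
- robot.close_job(): hands the job in; it is judged then, once.
The state is a dict: "time": time; "joint_positions": joint angles; "qvel": joint speeds; "joint_torque": joint torques, N m; "tool_pos": TCP position; "ee_rot": TCP orientation; "wrist_force": force on the tool from outside, world axes, zero at the start; "wrist_torque": the same for the moment, N m; "width": finger opening in m; "finger_force": force on a finger pad.
Only numpy, scipy, OpenCV 4.12 (cv2) and the standard library are available. Lean on these libraries where they do the work, as an engineer would, in place of code of your own. Each camera call takes 0.05 s, during which the arm holds its last target. There are 200 camera calls.

## Task

Put the green bottle and the brown bottle from the rubber mat away in the two empty bays of the wooden wine rack, one in each, whichever you like: each lying centred across both rails in their V notches, with its neck pointing the same way as the blue bottle already in the middle bay. They are glass, so set them down rather than dropping them, and leave the straw-coloured bottle and the blue bottle where they are.

Things in the scene. Friction and masses are not known exactly. Their poses are not given: they have to be found in the camera images.
- green_bottle: lying wine half-bottle, dark green glass, red capsule on the neck, cream label. Straight body 56 mm in diameter, 150 mm long, neck 29 mm; 237 mm long in all; 0.5 to 0.75 kg, balance point 15 mm from the origin towards the neck. Origin on the axis, at the middle of the straight body; x along the axis to the neck. Starts on the mat, axis 32 mm above the table.
- brown_bottle: lying wine half-bottle, brown glass, gold capsule on the neck, cream label. Straight body 56 mm in diameter, 150 mm long, neck 29 mm; 237 mm long in all; 0.5 to 0.75 kg, balance point 15 mm from the origin towards the neck. Origin on the axis, at the middle of the straight body; x along the axis to the neck. Starts on the mat, axis 32 mm above the table.
- straw_bottle: bottle of the same shape and size, pale straw yellow with white capsule and grey label. Lies on the mat beside the green and the brown one (which of the mat's three places holds which bottle varies) and stays there; loose. Origin and x as for the green bottle.
- blue_bottle: bottle of the same shape and size, dark blue with silver capsule and grey label. Lies in the rack's middle bay, its neck to the rack's +x, and stays there; loose. Origin and x as for the green bottle.
- rack: fixed rack of pale wood, left or right of the mat, 346 mm long (its y), 106 mm deep (x), 56 mm tall. Two rails 16 mm thick along y, at x = -45 and +45 mm, open between them for the fingers. Each has three 90 degree V notches, at y = -115, 0 and +115 mm; facing notches make a bay. Origin on the table under its centre, z up; bottles lie along its x, necks to +x. Yaw up to 12 degrees.
- bay_left (a point): empty bay at the rack's y = +115 mm: the point, 61.6 mm above the table and midway between the rails, where the origin of a bottle cradled in this bay comes to lie. The notches are 68 mm wide at the top and 34 mm deep, their bottoms 22 mm above the table.
- bay_right (a point): empty bay at the rack's y = -115 mm: the same point there, the same notches
- green_bottle_neck (a point): end of the green bottle's neck, on its axis, 160 mm from its origin
- brown_bottle_neck (a point): end of the brown bottle's neck, on its axis, 160 mm from its origin
- mat: fixed black ribbed rubber mat, 240 x 340 mm, 4 mm thick, with ribs 6 mm tall along its x in three pairs, at y = -115, 0 and +115 mm; the ribs of a pair are 43 mm apart and hold one bottle from rolling. Origin on the table under the middle of the three bottles' bodies; x is the way the necks point, z up.
There are look-alikes about, which are no part of the job. What is shaped like the brown_bottle but pink is not meant.

How it is judged:
At the end, for the whole second after the job is handed in: Green and brown bottle at rest in the two empty bays, one each: axis within 6 mm of cradled height and 7 degrees of the rack's x, body middle within 22 mm of the bay's point, neck to the rack's +x like the blue one's. Straw and blue bottle within 25 mm of their starts (((distance between green_bottle and bay_left below 0.022 m and z of green_bottle in the frame of rack between 0.0556 and 0.0676 m and angle between the x axis of each of green_bottle, brown_bottle and the x axis of rack, either way round below 0.12 rad and x of each of green_bottle_neck, brown_bottle_neck in the frame of rack above 0.1 m and distance between brown_bottle and bay_right below 0.022 m and z of brown_bottle in the frame of rack between 0.0556 and 0.0676 m) or (distance between green_bottle and bay_right below 0.022 m and z of green_bottle in the frame of rack between 0.0556 and 0.0676 m and angle between the x axis of each of green_bottle, brown_bottle and the x axis of rack, either way round below 0.12 rad and x of each of green_bottle_neck, brown_bottle_neck in the frame of rack above 0.1 m and distance between brown_bottle and bay_left below 0.022 m and z of brown_bottle in the frame of rack between 0.0556 and 0.0676 m)) and linear speed of each of green_bottle, brown_bottle below 0.02 m/s and angular speed of each of green_bottle, brown_bottle below 0.2 rad/s and distance of each of straw_bottle, blue_bottle from where it was at the start of the episode below 0.025 m); the robot touches nothing.
It fails at once if the green bottle is dropped (moves faster than 0.7 m/s with no finger on it) (linear speed of green_bottle above 0.7 m/s and contact force between the fingers and green_bottle below 0.3 N).
It fails at once if the brown bottle is dropped (moves faster than 0.7 m/s with no finger on it) (linear speed of brown_bottle above 0.7 m/s and contact force between the fingers and brown_bottle below 0.3 N).
It fails at once if the straw bottle is moved more than 25 mm (distance of straw_bottle from where it was at the start of the episode above 0.025 m).
It fails at once if the blue bottle is moved more than 25 mm (distance of blue_bottle from where it was at the start of the episode above 0.025 m).
It also fails if it takes over 72 s, if anything falls off the work surface, if the arm or the gripper's body presses on something with over 40 N, if the wrist force passes 120 N, or if a joint passes its speed limit or range.

## Working session

There is one attempt and no reset: what is moved stays moved. The work goes in short steps, Python scripts to look and compute and a tool call to move; the robot and the scene stay as the last step left them, time stands still between calls to the robot, and variables do not carry over. Pictures are saved under pics/ and viewed, at most 10 in all, crops included, and the job is handed in when it is done.

Besides the shell and the picture viewer there is one more tool, called after "Emit:" in YAML: its name, and indented under it one key for each argument. carry_out: Moves the arm, as the interface text tells. Its arguments: {"type":"object","properties":{"motion":{"type":"string"}},"required":["motion"]}

```bash
mkdir -p pics; python3 - <<'E'
from bench import readout, imaging, robot
import cv2,pickle
print(readout.get_obs(), robot.hold_point_z)
for n in("scene","side"):
    s=imaging.snapshot(n); pickle.dump(s,open(n+".pkl","wb"))
    print(n,s["fx"],s["fy"],s["cx"],s["cy"],s["dist_coeffs"],s["R"],s["t"])
    cv2.imwrite(f"pics/{n}0.png",s["pixels"][:,:,::-1])
E
```

```text
{'time': 0.0, 'joint_positions': array([ 1.13590102e+00,  8.79556064e-02,  1.37224011e+00, -3.33004859e-06,
        1.68358127e+00, -1.03077871e-01]), 'qvel': array([-0.00097344,  0.00055271,  0.00088492, -0.00047565, -0.00126102,
        0.00019219]), 'joint_torque': array([ 3.46199176e-04, -3.40173268e+01, -3.02431154e+01,  7.18262815e-02,
        3.28353408e-02, -1.90000405e-04]), 'tool_pos': array([0.17893389, 0.51950744, 0.20431101]), 'ee_rot': array([-3.13941957e+00, -2.21465625e-04,  2.80977460e+00]), 'wrist_force': array([ 0.70370617, -0.63148277,  0.18761917]), 'wrist_torque': array([-0.01719531, -0.00570974, -0.02238522]), 'finger_force': 0.0, 'width': 0.09402063674125316} 0.0188
scene 379.79011120960104 379.79011120960104 253.38551342089914 186.68030715675133 [-0.11641749  0.          0.          0.          0.        ] [[-5.61967926e-01  8.27159000e-01  1.97260972e-04]
 [ 6.42296485e-01  4.36523447e-01 -6.30001988e-01]
 [-5.21197924e-01 -3.53914210e-01 -7.76593495e-01]] [ 0.26366239 -0.28823554  1.51524324]
side 396.2856952792566 396.2856952792566 250.79515507284748 191.18903413986394 [-0.07196809  0.          0.          0.          0.        ] [[ 0.73511095 -0.67772726  0.01725294]
 [-0.47954182 -0.53779711 -0.69340747]
 [ 0.47921973  0.50145791 -0.7203391 ]] [-0.37381653  0.27365439  0.87736745]
```

View pics/scene0.png

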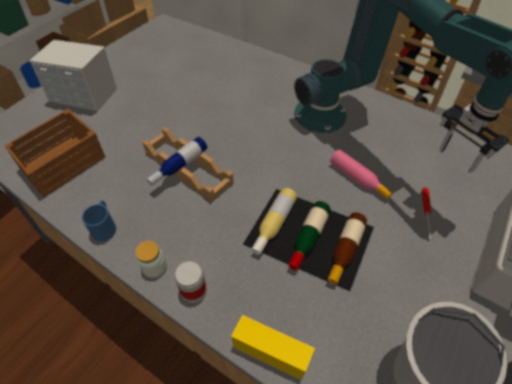

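View pics/side0.png

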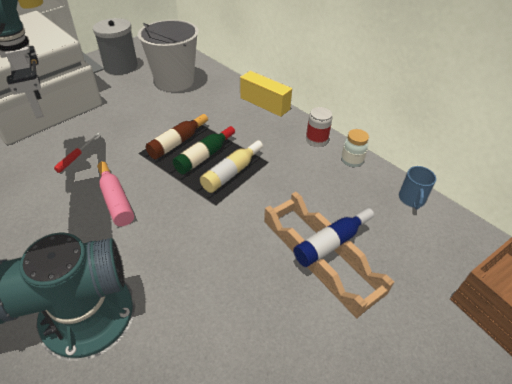

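The scene view shows the mat with straw (275,218), green (312,235) and brown (348,247), and the rack with the blue bottle near (185,163). In the side view they are at (232,168), (203,153), (175,138) and (330,250). Next I measure the bottles by mask and crop the rack.

```bash
cat >h.py <<'E'
import numpy as np,cv2,pickle
def ray(s,uv):
    K=np.array([[s["fx"],0,s["cx"]],[0,s["fy"],s["cy"]],[0,0,1.]])
    n=cv2.undistortPoints(np.float64(uv).reshape(-1,1,2),K,np.float64(s["dist_coeffs"])).reshape(-1,2)
    R=np.array(s["R"]); d=np.c_[n,np.ones(len(n))]@R
    return -R.T@np.array(s["t"]),d
def plane(s,uv,z):
    c,d=ray(s,uv); return (c+d*((z-c[2])/d[:,2])[:,None])[:,:2]
def project(s,X):
    K=np.array([[s["fx"],0,s["cx"]],[0,s["fy"],s["cy"]],[0,0,1.]])
    return cv2.projectPoints(np.float64(X).reshape(-1,1,3),cv2.Rodrigues(np.array(s["R"]))[0],np.float64(s["t"]),K,np.float64(s["dist_coeffs"]))[0].reshape(-1,2)
E
python3 - <<'E'
from h import *
S={n:pickle.load(open(n+".pkl","rb")) for n in("scene","side")}
# ROI (x0,y0,x1,y1)
rois={"scene":(235,180,385,295),"side":(135,105,275,205)}
for n,s in S.items():
    x0,y0,x1,y1=rois[n]; im=s["pixels"][y0:y1,x0:x1]; hsv=cv2.cvtColor(im,cv2.COLOR_RGB2HSV)
    H,Sa,V=[hsv[...,i].astype(int) for i in range(3)]
    sat=(Sa>110)&(V>35)
    m={"green":sat&(H>45)&(H<95),"red":sat&((H<4)|(H>172))&(V>120),"gold":sat&(H>14)&(H<24)&(V>140),"brown":sat&((H<13))&(V<130),"yellow":(Sa>60)&(H>20)&(H<36)&(V>110)}
    for k,a in m.items():
        a=a.astype(np.uint8); nn,l,st,c=cv2.connectedComponentsWithStats(a)
        print(n,k,[(st[i,4],tuple(np.round(c[i]+[x0,y0],1)),tuple(np.round(plane(s,[c[i]+[x0,y0]],.032)[0],3))) for i in range(1,nn) if st[i,4]>15])
a=S["scene"]["pixels"][120:205,130:245]; b=S["side"]["pixels"][185:320,255:400]
cv2.imwrite("pics/ra.png",cv2.resize(a,None,fx=6,fy=6,interpolation=cv2.INTER_CUBIC)[:,:,::-1])
cv2.imwrite("pics/rb.png",cv2.resize(b,None,fx=4,fy=4,interpolation=cv2.INTER_CUBIC)[:,:,::-1])
a=S["scene"]["pixels"][180:295,240:380]; cv2.imwrite("pics/ma.png",cv2.resize(a,None,fx=5,fy=5,interpolation=cv2.INTER_CUBIC)[:,:,::-1])
E
```

```text
scene green [(np.int32(67), (np.float64(322.5), np.float64(205.5)), (np.float64(0.418), np.float64(0.228))), (np.int32(383), (np.float64(306.2), np.float64(238.3)), (np.float64(0.551), np.float64(0.244)))]
scene red [(np.int32(102), (np.float64(371.6), np.float64(182.7)), (np.float64(0.241), np.float64(0.321))), (np.int32(102), (np.float64(296.1), np.float64(259.1)), (np.float64(0.628), np.float64(0.254)))]
scene gold [(np.int32(33), (np.float64(381.8), np.float64(188.3)), (np.float64(0.244), np.float64(0.36))), (np.int32(90), (np.float64(288.7), np.float64(192.6)), (np.float64(0.433), np.float64(0.113))), (np.int32(378), (np.float64(270.4), np.float64(223.6)), (np.float64(0.567), np.float64(0.129))), (np.int32(118), (np.float64(335.7), np.float64(272.7)), (np.float64(0.603), np.float64(0.368)))]
scene brown [(np.int32(94), (np.float64(358.4), np.float64(217.0)), (np.float64(0.394), np.float64(0.342))), (np.int32(516), (np.float64(344.3), np.float64(251.5)), (np.float64(0.529), np.float64(0.359))), (np.int32(111), (np.float64(295.7), np.float64(261.2)), (np.float64(0.634), np.float64
[... 827 characters left out ...]
, (np.int32(80), (np.float64(200.9), np.float64(118.4)), (np.float64(0.621), np.float64(0.372)))]
side brown [(np.int32(297), (np.float64(185.9), np.float64(129.1)), (np.float64(0.548), np.float64(0.358))), (np.int32(22), (np.float64(228.2), np.float64(135.6)), (np.float64(0.63), np.float64(0.24))), (np.int32(242), (np.float64(154.4), np.float64(149.1)), (np.float64(0.415), np.float64(0.341)))]
side yellow [(np.int32(94), (np.float64(267.8), np.float64(107.6)), (np.float64(0.837), np.float64(0.268))), (np.int32(351), (np.float64(240.7), np.float64(157.3)), (np.float64(0.589), np.float64(0.134))), (np.int32(321), (np.float64(209.9), np.float64(180.9)), (np.float64(0.456), np.float64(0.116)))]
```

View pics/ra.png

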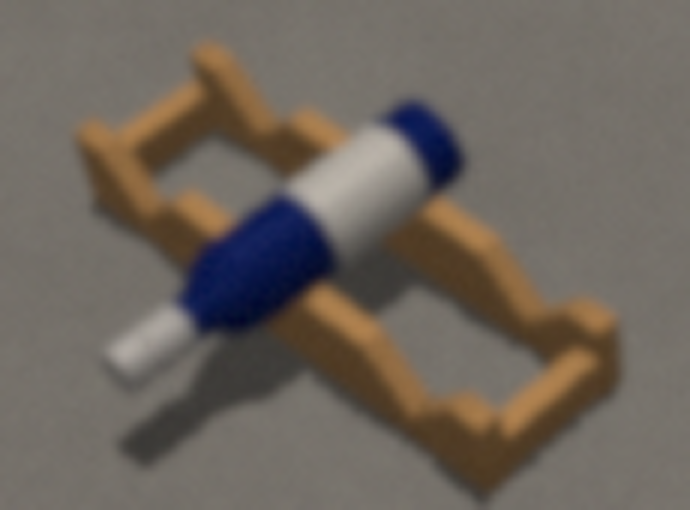

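View pics/rb.png

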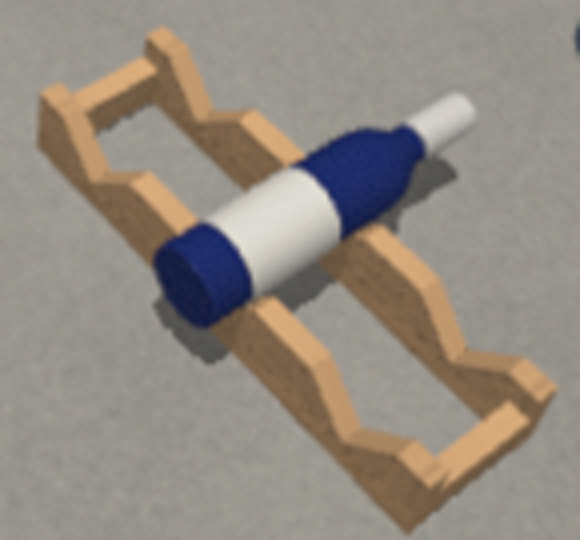

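View pics/ma.png

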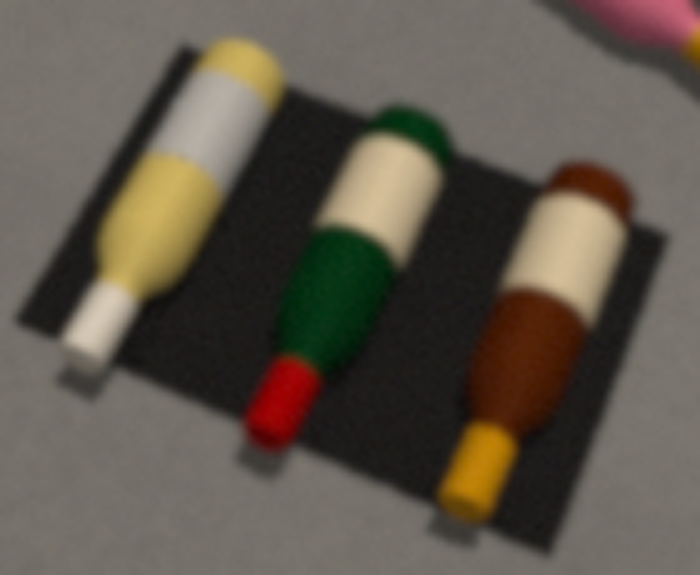

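The crops show rack land corners, V bottoms and bottle tips clearly. I fit the rack pose from the picked corners in both views and the bottles from tip and base points.

```bash
cat >fit.py <<'E'
from h import *
from scipy.optimize import least_squares
S={n:pickle.load(open(n+".pkl","rb")) for n in("scene","side")}
P={"side":(4,255,185,[(-53,173,56,40,93),(-37,173,56,57,84),(37,173,56,147,40),(53,173,56,165,28),(53,-173,56,555,388),(-53,-173,56,425,485),(-37,-173,56,445,468),(-53,115,22,97,182),(-53,-115,22,352,440),(37,-115,22,455,362),(37,115,22,205,122)]),
"scene":(6,130,120,[(-53,-173,56,218,42),(-37,-173,56,195,50),(37,-173,56,98,120),(53,-173,56,78,130),(-53,173,56,618,318),(53,173,56,482,425),(53,-115,22,150,222),(53,115,22,415,412),(-37,-115,22,262,132),(-37,115,22,533,325)])}
def f(p,full=False):
    r=[];c,s=np.cos(p[2]),np.sin(p[2])
    for n,(k,ox,oy,L) in P.items():
        L=np.array(L,float);X=L[:,:3]/1000
        W=np.c_[p[0]+c*X[:,0]-s*X[:,1],p[1]+s*X[:,0]+c*X[:,1],X[:,2]]
        uv=np.c_[(L[:,3]+.5)/k-.5+ox,(L[:,4]+.5)/k-.5+oy]
        e=project(S[n],W)-uv
        if full: print(n,np.round(e,1).tolist())
        r.append(e.ravel())
    return np.concatenate(r)
r=least_squares(f,[.45,-.2,0],loss="soft_l1",f_scale=.7);f(r.x,True);print("rack",r.x)
c=lambda n,k,ox,oy,pts,z:plane(S[n],[((x+.5)/k-.5+ox,(y+.5)/k-.5+oy) for x,y in pts],z)
tips=c("scene",5,240,180,[(82,352),(266,436),(464,506)],.032);print("tips",tips.round(3))
print("mat",c("scene",5,240,180,[(185,45),(665,238),(550,552),(18,322)],.004).round(3))
# axes by triangulating part centroids
def tri(a,b):
    A=[];B=[]
    for n,uv in(("scene",a),("side",b)):
        o,d=ray(S[n],[uv]);d=d[0]/np.linalg.norm(d);M=np.eye(3)-np.outer(d,d);A.append(M);B.append(M@o)
    return np.linalg.solve(sum(A),sum(B))
print("green cap",tri((296.1,259.1),(228.2,130.9)).round(4),"body",tri((306.2,238.3),(213.5,141.9)).round(4))
print("brown cap",tri((335.7,272.7),(200.9,118.4)).round(4),"body",tri((344.3,251.5),(185.9,129.1)).round(4))
# bar top z in side crop, at +y end: rack y~165, ray points vs height
for z in(.03,.04,.05):
    q=c("side",4,255,185,[(115,72),(485,440)],z)-r.x[:2];cc,ss=np.cos(r.x[2]),np.sin(r.x[2])
    print(z,(q@np.array([[cc,-ss],[ss,cc]])).round(3))
# blue: tip, base centre
print("blue tip",c("scene",6,130,120,[(122,362)],.0616).round(3),"base",c("side",4,255,185,[(186,288)],.0616).round(3))
E
python3 fit.py
```

```text
side [[-0.8, -0.2], [-0.1, -0.5], [-0.9, -1.2], [-0.8, -0.6], [-0.1, 0.2], [-0.1, 1.1], [0.0, 1.4], [-2.1, 0.1], [-3.6, 0.6], [-2.2, 0.4], [-2.7, -0.0]]
scene [[-2.1, -0.1], [-1.6, 0.8], [-1.2, -0.3], [-1.4, 0.5], [-0.7, 0.3], [-1.1, 1.5], [-1.4, -0.6], [-1.3, 1.0], [-1.0, 1.0], [-1.8, -0.1]]
rack [ 0.51560945 -0.25332668 -0.12304748]
tips [[0.667 0.144]
 [0.654 0.259]
 [0.63  0.372]]
mat [[0.421 0.061]
 [0.383 0.393]
 [0.614 0.423]
 [0.658 0.092]]
green cap [0.6357 0.2532 0.0412] body [0.563  0.242  0.0425]
brown cap [0.6117 0.366  0.0416] body [0.5393 0.3551 0.0406]
0.03 [[ 0.017  0.175]
 [ 0.012 -0.166]]
0.04 [[ 0.01   0.169]
 [ 0.006 -0.168]]
0.05 [[ 0.004  0.162]
 [-0.    -0.17 ]]
blue tip [[ 0.662 -0.275]] base [[ 0.44  -0.246]]
```

Rack pose is about (0.516, -0.253), yaw -0.123. Mat yaw is about +0.13. Green origin is near (0.495, 0.238) and brown near (0.471, 0.351), and the sizes check to a few mm. I move over green and then refine with the wrist camera.

Emit:
carry_out:
  motion: "-0.25 -0.098 0 0 0 0 0.9;-0.25 -0.098 0 0 0 0 0.9;-0.25 -0.098 0 0 0 0 0.9;-0.25 -0.098 0 0 0 0 0.9;-0.25 -0.098 0 0 0 0 0.9;-0.25 -0.098 0 0 0 0 0.9;-0.25 -0.098 0 0 0 0 0.9;-0.25 -0.098 0 0 0 0 0.9;0 0 0 0 0 -0.055 0.9;0 0 0 0 0 -0.055 0.9;0 0 0 0 0 -0.055 0.9;0 0 0 0 0 -0.055 0.9"

```text
time: 1.6
tool_pos: [0.506, 0.2412, 0.2047]
ee_rot: [-3.141, -0.001, -3.009]
wrist_force: [0.2, -1.1, -0.0]
width: 0.0846
finger_force: 0.0
```

```bash
cat >look.py <<'E'
import sys,pickle,cv2
from bench import readout, imaging
o=readout.get_obs();print(o["time"],o["tool_pos"].round(4),o["ee_rot"].round(4),o["joint_positions"].round(2),o["width"])
s=imaging.snapshot("wrist");pickle.dump(s,open(sys.argv[1]+".pkl","wb"))
cv2.imwrite(f"pics/{sys.argv[1]}.png",s["pixels"][:,:,::-1])
E
python3 look.py w1
```

```text
1.6 [0.506  0.2412 0.2047] [-3.1414e+00 -1.4000e-03 -3.0091e+00] [ 0.34  0.11  1.35  0.    1.69 -1.36] 0.0846438852377418
```

View pics/w1.png

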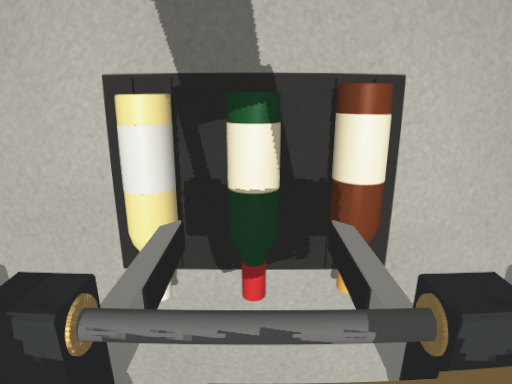

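The wrist view shows green centred (axis col ~254, base at row ~93, capsule tip ~row 300), with straw on the left and brown on the right. I measure the axes here.

```bash
cat >meas.py <<'E'
from h import *
s=pickle.load(open("w1.pkl","rb"));print("cam",ray(s,[(0,0)])[0].round(3))
g=cv2.cvtColor(s["pixels"],cv2.COLOR_RGB2GRAY).astype(int);hsv=cv2.cvtColor(s["pixels"],cv2.COLOR_RGB2HSV)
for n,x0,x1 in(("straw",98,190),("green",205,305),("brown",322,402)):
    P=[]
    for y in range(105,205,4):
        m=(hsv[y,x0:x1,2]>38)&((hsv[y,x0:x1,1]>80)|(hsv[y,x0:x1,2]>110))
        i=np.flatnonzero(m)
        e=plane(s,[(x0+i[0]-.5,y),(x0+i[-1]+.5,y)],.032);P.append(np.r_[e.mean(0),np.linalg.norm(e[1]-e[0])])
    P=np.array(P);w=np.median(P[:,2]);P=P[abs(P[:,2]-w)<.004]
    k=np.polyfit(P[:,0],P[:,1],1);print(n,len(P),"w",w.round(4),"slope",k[0].round(4),"y at .5",np.polyval(k,.5).round(4))
for n,uv in(("green",[(254,93)]),("brown",[(364,84)]),("straw",[(144,95)])):
    print(n,"base edge z=.06/.032/.004",*[plane(s,uv,z)[0].round(4) for z in(.06,.032,.004)])
print("tip",plane(s,[(254,300),(254,290)],.032).round(4),plane(s,[(254,300)],.046).round(4))
print("mat",plane(s,[(103,75),(405,75),(388,270),(123,270)],.004).round(3))
E
python3 meas.py
```

```text
cam [0.429 0.23  0.384]
straw 15 w 0.084 slope 0.0706 y at .5 0.1079
green 24 w 0.0565 slope 0.1349 y at .5 0.2368
brown 15 w 0.0749 slope 0.1908 y at .5 0.3634
green base edge z=.06/.032/.004 [0.425 0.228] [0.4247 0.2278] [0.4244 0.2276]
brown base edge z=.06/.032/.004 [0.4022 0.33  ] [0.3999 0.3387] [0.3976 0.3473]
straw base edge z=.06/.032/.004 [0.44   0.1241] [0.441  0.1149] [0.442  0.1057]
tip [[0.6664 0.2598]
 [0.6524 0.2579]] [[0.657  0.2586]]
mat [[0.426 0.058]
 [0.381 0.391]
 [0.619 0.429]
 [0.665 0.087]]
```

Emit:
carry_out:
  motion: "-0.028 -0.018 0.2 0 0 0 0.9;0 0 0.2 0 0 0 0.9;0 0 0.2 0 0 0 0.9;0 0 0.2 0 0 0 0.9;0 0 0.14 0 0 0 0.9;0 0 0 0 0 0 0.9;0 0 0 0 0 0 0;0 0 0 0 0 0 0;0 0 0 0 0 0 0;0 0 0 0 0 0 0;0 0 0 0 0 0 0;0 0 0 0 0 0 0"

```text
time: 3.15
tool_pos: [0.5132, 0.2389, 0.0188]
ee_rot: [3.141, 0.002, -3.013]
wrist_force: [-0.3, -0.3, 5.3]
width: 0.0552
finger_force: 30.0
```

Emit:
carry_out:
  motion: "0 0 -0.06 0 0 0 0;0 0 -0.14 0 0 0 0;0 0 -0.2 0 0 0 0;0 0 -0.2 0 0 0 0;0 0 -0.15 0 0 0 0;0 0 0 0 0 0 0;0 0 0 0 0 0 0"

```text
time: 4.03
tool_pos: [0.511, 0.2382, 0.1648]
ee_rot: [-3.141, -0.005, -3.013]
wrist_force: [0.2, -1.0, -5.8]
width: 0.0551
finger_force: 30.0
```

```bash
cat >go.py <<'E'
import sys,numpy as np
from bench import readout
from scipy.spatial.transform import Rotation as Ro
o=readout.get_obs();x,y,z,yaw=map(float,sys.argv[1:5])
R=Ro.from_euler("xyz",o["ee_rot"]);T=Ro.from_euler("xyz",[np.pi,0,yaw])
print(o["time"],o["tool_pos"].round(4),o["ee_rot"].round(4),o["joint_positions"].round(2),o["width"],o["finger_force"],o["wrist_force"].round(1),o["wrist_torque"].round(2))
print("shift",(R.inv().apply(np.array([x,y,z])-o["tool_pos"])/.2).round(3),"turn",((R.inv()*T).as_rotvec()/np.radians(120)).round(3))
E
python3 go.py .543 -.141 .168 3.0186
```

```text
4.025 [0.511  0.2382 0.1648] [-3.1408 -0.0045 -3.0126] [ 0.34  0.13  1.4   0.    1.61 -1.36] 0.05513218365451412 29.998186826705933 [ 0.2 -1.  -5.8] [ 0.01  0.   -0.03]
shift [ 0.085 -1.901 -0.014] turn [-0.001 -0.002  0.12 ]
```

Emit:
carry_out:
  motion: "0.005 -0.1 0 0 0 0 0;0.01 -0.2 0 0 0 0 0;0.01 -0.22 0 0 0 0 0;0.01 -0.22 0 0 0 0 0;0.01 -0.22 0 0 0 0 0;0.01 -0.22 0 0 0 0 0;0.01 -0.22 0 0 0 0 0;0.01 -0.2 0 0 0 0 0;0.01 -0.15 0 0 0 0 0;0 -0.1 0 0 0 0 0;0 -0.05 0 0 0 0.06 0;0 0 0 0 0 0.06 0"

```text
time: 5.52
tool_pos: [0.5436, -0.1415, 0.1663]
ee_rot: [3.141, -0.002, 3.014]
wrist_force: [0.4, -0.9, -5.1]
width: 0.0553
finger_force: 30.0
```

```bash
python3 look.py w2; python3 go.py .543 -.141 .168 3.0186
```

```text
5.525 [ 0.5436 -0.1415  0.1663] [ 3.1412e+00 -2.2000e-03  3.0138e+00] [-0.36  0.13  1.41 -0.    1.61 -1.8 ] 0.05532531185666031
5.575 [ 0.5436 -0.1409  0.1663] [ 3.1409e+00 -2.3000e-03  3.0118e+00] [-0.35  0.13  1.41  0.    1.61 -1.8 ] 0.05553508777084688 29.9989852309227 [ 0.6  1.3 -5. ] [-0.03 -0.05  0.06]
shift [ 0.003 -0.001 -0.009] turn [ 0.    -0.001 -0.003]
```

View pics/w2.png

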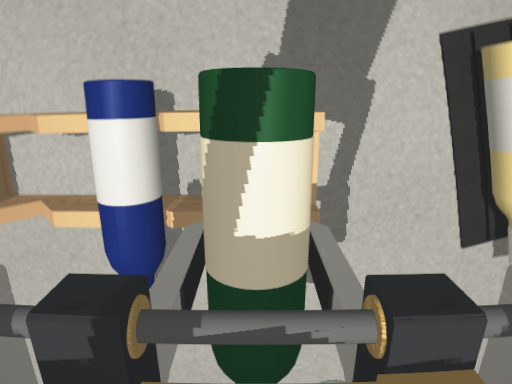

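The wrist view shows the rack's back rail end corner at about (324,113), the front rail end at about (320,205), and the blue bottle with its base at (120,83) and body axis down to (132,230). I check these against the rack fit.

```bash
python3 - <<'E'
from h import *
s=pickle.load(open("w2.pkl","rb"))
p=np.array([.5156,-.2533]);a=-.123;R=np.array([[np.cos(a),-np.sin(a)],[np.sin(a),np.cos(a)]])
loc=lambda uv,z:((plane(s,uv,z)-p)@R*1000).round(1).tolist()
print("back corner (-53,173), blob edge",loc([(324,113),(324,132)],.056),"front end",loc([(320,200),(320,222)],.056))
im=s["pixels"].astype(int);hsv=cv2.cvtColor(s["pixels"],cv2.COLOR_RGB2HSV)
L=[]
for y in range(92,235,6):
    r=im[y,70:200]; sat=hsv[y,70:200]
    m=((sat[:,0]>110)&(sat[:,0]<130)&(sat[:,1]>150)) if y<115 or y>205 else (r.min(1)>165)
    i=np.flatnonzero(m)
    if len(i)<20: continue
    e=plane(s,[(70+i[0]-.5,y),(70+i[-1]+.5,y)],.0616);L.append(np.r_[(e.mean(0)-p)@R*1000,1000*np.linalg.norm(e[1]-e[0])])
L=np.array(L);print(L.round(1).tolist())
print("blue base",loc([(120,83)],.0616))
# rail top back edge in column range, wood mask
wood=(hsv[...,0]>8)&(hsv[...,0]<20)&(hsv[...,1]>90)&(hsv[...,2]>170)
for u in(170,180,190):
    i=np.flatnonzero(wood[95:240,u])+95;print(u,[ (g[0],g[-1]) for g in np.split(i,np.flatnonzero(np.diff(i)>1)+1)],loc([(u,i[0]-.5)],.056))
i=np.argwhere(wood[100:140,300:340])+[100,300];print("right end cols",i[:,1].max(),i[:,0].min(),i[:,0].max(),loc([(i[:,1].max()+.5,i[:,0].min()-.5)],.056))
E
```

```text
back corner (-53,173), blob edge [[-50.9, 172.7], [-34.7, 173.4]] front end [[27.3, 172.7], [48.9, 173.8]]
[[-70.0, -1.2, 58.6], [-65.0, -0.8, 58.8], [-60.1, -0.8, 58.1], [-55.1, -1.3, 58.4], [-45.1, -4.5, 54.5], [-40.0, -4.6, 53.9], [-34.6, 16.5, 97.3], [-29.6, 7.8, 114.2], [-24.3, 7.7, 115.6], [-19.1, 5.9, 113.5], [-13.8, 5.4, 114.1], [-8.4, 6.1, 117.3], [-3.0, 4.3, 115.2], [2.5, 5.0, 118.4], [8.0, -1.3, 107.4], [13.6, -1.4, 105.2], [19.2, -4.6, 54.7], [24.8, -6.2, 51.3], [30.6, -1.3, 58.9], [36.4, -1.0, 59.2], [42.3, -1.2, 58.5], [48.2, -0.9, 58.8], [54.2, -1.5, 59.2]]
blue base [[-77.1, 1.1]]
170 [(np.int64(112), np.int64(131)), (np.int64(211), np.int64(226))] [[-52.9, 40.4]]
180 [(np.int64(112), np.int64(113)), (np.int64(130), np.int64(130))] [[-52.8, 49.1]]
190 [(np.int64(112), np.int64(112)), (np.int64(130), np.int64(130))] [[-52.6, 57.7]]
right end cols 324 112 139 [[-52.2, 173.0]]
```

Emit:
carry_out:
  motion: "0.003 0 0.12 0 0 0 0;0 0 0.14 0 0 0 0;0 0 0.12 0 0 0 0;0 0 0.08 0 0 0 0;0 0 0.05 0 0 0 0;0 0 0.03 0 0 0 0;0 0 0.02 0 0 0 0;0 0 0.015 0 0 0 0;0 0 0 0 0 0 0;0 0 0 0 0 0 0"

```text
time: 6.82
tool_pos: [0.544, -0.1404, 0.0529]
ee_rot: [-3.142, 0.001, 3.019]
wrist_force: [-0.6, -0.4, -4.7]
width: 0.0557
finger_force: 30.0
```

Emit:
carry_out:
  motion: "0 0 0.012 0 0 0 0;0 0 0.01 0 0 0 0;0 0 0 0 0 0 0;0 0 0 0 0 0 0"

```text
time: 7.32
tool_pos: [0.5439, -0.1407, 0.0485]
ee_rot: [-3.141, 0.001, 3.019]
wrist_force: [-1.1, -1.0, -2.8]
width: 0.0551
finger_force: 30.0
```

Contact is beginning; one small step more, then release slightly (opening to ~70 mm to clear the end bar).

Emit:
carry_out:
  motion: "0 0 0.006 0 0 0 0;0 0 0.003 0 0 0 0;0 0 0 0 0 0 0;0 0 0 0 0 0 0"

```text
time: 7.82
tool_pos: [0.544, -0.1408, 0.0485]
ee_rot: [-3.141, 0.001, 3.019]
wrist_force: [-4.2, -0.7, 6.0]
width: 0.0555
finger_force: 30.0
```

Emit:
carry_out:
  motion: "0 0 0 0 0 0 0.62;0 0 0 0 0 0 0.68;0 0 0 0 0 0 0.72;0 0 0 0 0 0 0.72;0 0 -0.05 0 0 0 0.72;0 0 -0.15 0 0 0 0.72;0 0 -0.25 0 0 0 0.72;0 0 -0.25 0 0 0 0.8;0 0 -0.1 0 0 0 0.9;0 0 0 0 0 0 0.9"

```text
time: 9.07
tool_pos: [0.5449, -0.1408, 0.2094]
ee_rot: [-3.14, 0.006, 3.019]
wrist_force: [0.6, 0.1, 0.1]
width: 0.0844
finger_force: 0.0
```

```bash
python3 go.py .487 .350 .205 -3.0086; python3 look.py w3
```

```text
9.075 [ 0.5449 -0.1408  0.2094] [-3.1404  0.0058  3.0192] [-0.35  0.11  1.34  0.    1.69 -1.8 ] 0.08435588827848511 0.0 [0.6 0.1 0.1] [-0.02  0.03 -0.01]
shift [0.587 2.4   0.016] turn [-0.001  0.003 -0.122]
9.075 [ 0.5449 -0.1408  0.2094] [-3.1404  0.0058  3.0192] [-0.35  0.11  1.34  0.    1.69 -1.8 ] 0.08435588827848511
```

View pics/w3.png

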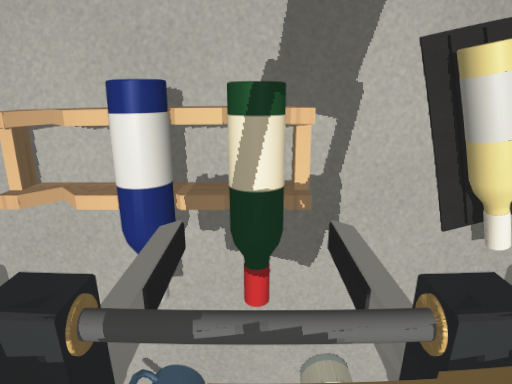

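Green lies in the left bay, parallel to and level with blue (green base at (257,83), blue base at (137,81)). Next I go for brown.

Emit:
carry_out:
  motion: "0.03 0.12 0 0 0 0 0.9;0.05 0.2 0 0 0 0 0.9;0.055 0.225 0 0 0 0 0.9;0.055 0.225 0 0 0 0 0.9;0.055 0.225 0 0 0 0 0.9;0.055 0.225 0 0 0 0 0.9;0.055 0.225 0 0 0 0 0.9;0.055 0.225 0 0 0 0 0.9;0.055 0.225 0 0 0 0 0.9;0.055 0.225 0 0 0 0 0.9;0.045 0.18 0 0 0 -0.06 0.9;0.025 0.1 0 0 0 -0.062 0.9"

```text
time: 10.62
tool_pos: [0.4812, 0.3514, 0.2034]
ee_rot: [-3.14, -0.004, -3.002]
wrist_force: [-0.3, -0.0, -0.4]
width: 0.0843
finger_force: 0.0
```

```bash
python3 go.py .487 .350 .205 -3.0086; python3 look.py w4; python3 - <<'E'
from h import *
s=pickle.load(open("w4.pkl","rb"));hsv=cv2.cvtColor(s["pixels"],cv2.COLOR_RGB2HSV)
x0,x1=200,312;P=[]
for y in range(80,225,5):
    m=(hsv[y,x0:x1,2]>45)&((hsv[y,x0:x1,1]>80)|(hsv[y,x0:x1,2]>140));i=np.flatnonzero(m)
    if len(i)<5: continue
    e=plane(s,[(x0+i[0]-.5,y),(x0+i[-1]+.5,y)],.032);P.append(np.r_[e.mean(0),np.linalg.norm(e[1]-e[0]),y])
P=np.array(P);w=np.median(P[:,2]);Q=P[abs(P[:,2]-w)<.003];k=np.polyfit(Q[:,0],Q[:,1],1)
print(w,len(Q),k,np.polyval(k,.487),"base x",P[0].round(3))
H,Sa,V=[hsv[...,j] for j in range(3)]
m=(H<13)&(Sa>110)&(V>45);r=np.flatnonzero(m[40:300,240:270].sum(1)>15)+40;print(r[0],plane(s,[(255,r[0]-.5)],.035))
E
```

```text
10.625 [0.4812 0.3514 0.2034] [-3.1401 -0.0044 -3.0023] [ 0.54  0.19  1.26  0.    1.7  -1.17] 0.08428080094364233 0.0 [-0.3 -0.  -0.4] [0.04 0.03 0.06]
shift [-0.028 -0.011 -0.008] turn [-0.001 -0.002  0.003]
10.625 [0.4812 0.3514 0.2034] [-3.1401 -0.0044 -3.0023] [ 0.54  0.19  1.26  0.    1.7  -1.17] 0.08428080094364233
0.08499471193907533 16 [0.15778609 0.29103572] 0.3678775453380497 base x [3.83e-01 3.59e-01 6.90e-02 8.00e+01]
94 [[0.39981991 0.33817072]]
```

```bash
python3 - <<'E'
from h import *
s=pickle.load(open("w4.pkl","rb"));hsv=cv2.cvtColor(s["pixels"],cv2.COLOR_RGB2HSV)
H,Sa,V=[hsv[...,j] for j in range(3)]
m=((H<13)&(Sa>110)&(V>30))|((V>190)&(Sa>20)&(H<35))
m[:80]=0;m[260:]=0;m[:,:200]=0;m[:,312:]=0
for y in range(97,225,8):
    i=np.flatnonzero(m[y])
    if len(i)>5:
        e=plane(s,[(i[0]-.5,y),(i[-1]+.5,y)],.032);print(y,i[0],i[-1],e.mean(0).round(4),np.linalg.norm(e[1]-e[0]).round(4))
E
```

```text
97 230 284 [0.4029 0.3407] 0.0565
105 230 283 [0.4109 0.3413] 0.0557
113 230 283 [0.419  0.3424] 0.056
121 231 283 [0.427  0.3441] 0.0553
129 231 283 [0.4352 0.3452] 0.0556
137 231 283 [0.4435 0.3464] 0.0559
145 231 282 [0.452  0.3471] 0.0552
153 231 282 [0.4605 0.3483] 0.0555
161 231 282 [0.4691 0.3495] 0.0559
169 231 273 [0.4785 0.3459] 0.0465
177 231 272 [0.4873 0.3466] 0.0457
185 232 273 [0.4961 0.3489] 0.046
193 232 281 [0.5045 0.3545] 0.0551
201 232 281 [0.5137 0.3558] 0.0555
209 232 281 [0.5229 0.3571] 0.0559
217 232 280 [0.5324 0.3579] 0.0552
```

Brown axis passes (0.487, 0.352) with slope 0.133 and width 56 mm, as it should.

Emit:
carry_out:
  motion: "-0.029 0 0.2 0 0 0.003 0.9;0 0 0.2 0 0 0 0.9;0 0 0.2 0 0 0 0.9;0 0 0.2 0 0 0 0.9;0 0 0.13 0 0 0 0.9;0 0 0 0 0 0 0.9;0 0 0 0 0 0 0;0 0 0 0 0 0 0;0 0 0 0 0 0 0;0 0 0 0 0 0 0;0 0 0 0 0 0 0;0 0 0 0 0 0 0"

```text
time: 12.18
tool_pos: [0.4891, 0.3515, 0.0217]
ee_rot: [3.14, 0.002, -3.015]
wrist_force: [-0.2, 0.4, 5.6]
width: 0.0552
finger_force: 30.0
```

Emit:
carry_out:
  motion: "0 0 -0.06 0 0 0 0;0 0 -0.14 0 0 0 0;0 0 -0.2 0 0 0 0;0 0 -0.2 0 0 0 0;0 0 -0.15 0 0 0 0;0 0 0 0 0 0 0;0 0 0 0 0 0 0"

```text
time: 13.05
tool_pos: [0.4871, 0.3499, 0.1673]
ee_rot: [-3.139, -0.005, -3.015]
wrist_force: [0.0, 0.3, -7.6]
width: 0.055
finger_force: 30.0
```

```bash
python3 go.py .5144 -.369 .168 3.0186
```

```text
13.05 [0.4871 0.3499 0.1673] [-3.1394 -0.0048 -3.0148] [ 0.53  0.21  1.31 -0.    1.63 -1.17] 0.05499479387980445 29.998642802238464 [ 0.   0.3 -7.6] [-0.02 -0.01 -0.  ]
shift [ 0.319 -3.583  0.006] turn [-0.001 -0.002  0.119]
```

Emit:
carry_out:
  motion: "0.009 -0.1 0 0 0 0 0;0.018 -0.2 0 0 0 0 0;0.02 -0.22 0 0 0 0 0;0.02 -0.22 0 0 0 0 0;0.02 -0.22 0 0 0 0 0;0.02 -0.22 0 0 0 0 0;0.02 -0.22 0 0 0 0 0;0.02 -0.22 0 0 0 0 0;0.02 -0.22 0 0 0 0 0;0.02 -0.22 0 0 0 0 0;0.02 -0.22 0 0 0 0 0;0.02 -0.22 0 0 0 0 0"

```text
time: 14.55
tool_pos: [0.5047, -0.1528, 0.1684]
ee_rot: [3.14, -0.003, -3.016]
wrist_force: [0.4, 0.5, -6.1]
width: 0.0555
finger_force: 30.0
```

Emit:
carry_out:
  motion: "0.02 -0.22 0 0 0 0 0;0.02 -0.22 0 0 0 0 0;0.02 -0.22 0 0 0 0 0;0.018 -0.2 0 0 0 0 0;0.014 -0.16 0 0 0 0 0;0 -0.05 0 0 0 0 0;0 0 0 0 0 0.06 0;0 0 0 0 0 0.06 0;0 0 0 0 0 0 0"

```text
time: 15.68
tool_pos: [0.5146, -0.3647, 0.1691]
ee_rot: [3.14, -0.002, 3.019]
wrist_force: [-0.2, -0.1, -5.7]
width: 0.0556
finger_force: 30.0
```

```bash
python3 go.py .5144 -.369 .0513 3.0186; python3 look.py w5
```

```text
15.675 [ 0.5146 -0.3647  0.1691] [ 3.1399e+00 -2.2000e-03  3.0189e+00] [-0.71  0.28  1.22  0.    1.65 -2.15] 0.05563813182511726 29.999196231365204 [-0.2 -0.1 -5.7] [ 0.   -0.02 -0.  ]
shift [-0.003 -0.022  0.589] turn [ 0.001 -0.001  0.   ]
15.675 [ 0.5146 -0.3647  0.1691] [ 3.1399e+00 -2.2000e-03  3.0189e+00] [-0.71  0.28  1.22  0.    1.65 -2.15] 0.05563813182511726
```

View pics/w5.png

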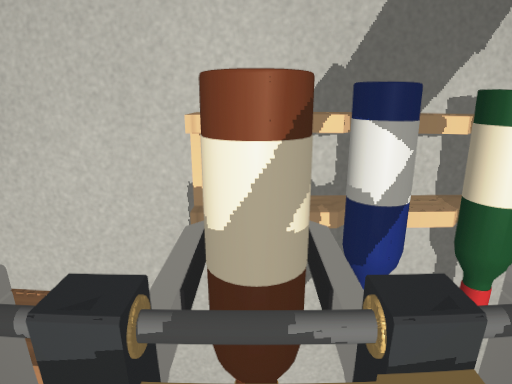

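The wrist view shows brown held over the right bay, with blue and green undisturbed. I lower it now.

Emit:
carry_out:
  motion: "-0.003 -0.022 0.12 0 0 0 0;0 0 0.14 0 0 0 0;0 0 0.12 0 0 0 0;0 0 0.08 0 0 0 0;0 0 0.05 0 0 0 0;0 0 0.03 0 0 0 0;0 0 0.02 0 0 0 0;0 0 0.015 0 0 0 0;0 0 0 0 0 0 0;0 0 0 0 0 0 0"

```text
time: 16.98
tool_pos: [0.5157, -0.3702, 0.0557]
ee_rot: [-3.141, 0.001, 3.017]
wrist_force: [0.5, -0.3, -5.1]
width: 0.0552
finger_force: 30.0
```

Emit:
carry_out:
  motion: "0 0 0.01 0 0 0 0;0 0 0.008 0 0 0 0;0 0 0 0 0 0 0;0 0 0 0 0 0 0"

```text
time: 17.48
tool_pos: [0.5156, -0.3699, 0.052]
ee_rot: [3.141, 0.0, 3.017]
wrist_force: [-0.1, 1.8, -3.9]
width: 0.0556
finger_force: 30.0
```

Emit:
carry_out:
  motion: "0 0 0.005 0 0 0 0;0 0 0.004 0 0 0 0;0 0 0 0 0 0 0;0 0 0 0 0 0 0"

```text
time: 17.98
tool_pos: [0.5157, -0.3699, 0.0519]
ee_rot: [-3.141, 0.001, 3.017]
wrist_force: [-3.2, 4.5, 4.3]
width: 0.0559
finger_force: 30.0
```

Seated (upward force, no further travel). Release and rise.

Emit:
carry_out:
  motion: "0 0 0 0 0 0 0.62;0 0 0 0 0 0 0.68;0 0 0 0 0 0 0.72;0 0 0 0 0 0 0.72;0 0 -0.05 0 0 0 0.72;0 0 -0.15 0 0 0 0.72;0 0 -0.25 0 0 0 0.72;0 0 -0.25 0 0 0 0.8;0 0 -0.1 0 0 0 0.9;0 0 0 0 0 0 0.9;0 0 0 0 0 0 0.9;0 0 0 0 0 0 0.9"

```text
time: 19.48
tool_pos: [0.5149, -0.3694, 0.2076]
ee_rot: [3.139, -0.003, 3.017]
wrist_force: [0.1, -0.2, -0.7]
width: 0.0849
finger_force: 0.0
```

```bash
python3 look.py w6
```

```text
19.475 [ 0.5149 -0.3694  0.2076] [ 3.1394e+00 -3.1000e-03  3.0171e+00] [-0.71  0.28  1.14  0.    1.72 -2.16] 0.08489686739872686
```

View pics/w6.png

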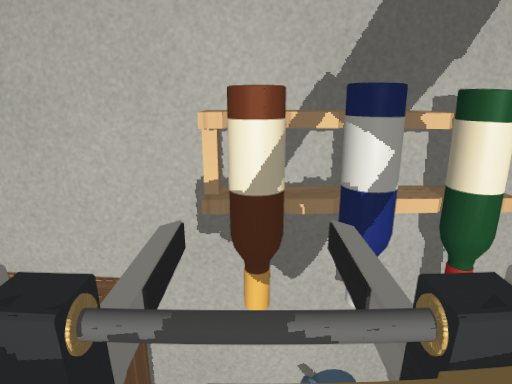

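All three bottles lie parallel and level in the rack (bases at (257,88), (376,85) and (485,92)), with the necks the same way and the gripper clear of everything.

```bash
python3 -c "
from bench import robot
print(robot.close_job())"
```

```text
the job is handed in; nothing more can be done
None
```

I put the green bottle in the left bay and the brown bottle in the right bay, necks the same way as the blue one, and handed the job in at about 19.5 s; no verdict came back.

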